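# Open and hold the sample tote's gate

## Task

Throw the tote's dust flap right over so that it lies open behind, then squeeze the catch nearer the gate's hinge and after it the catch nearer the gate's pull post, each fully home. Then swing the gate out past its half-way detent until it stands about square to the tote's front, and finish while still holding it there, as it springs back if let go. Do not disturb the bottle, the beaker and the jar on the bench.

Things in the scene. Friction and masses are not known exactly. Their poses are not given: they have to be found in the camera images.
- tote: Grey plastic sample tote, 180 (its x) by 270 (its y) by 110 mm high, fixed to the bench. Origin: centre of its underside, z up. The barred gate fills its front, the side towards its own -x; y runs along the front. A white deck, top 110 mm above the bench, lies behind the gate and carries two catches; vials stand in the back half.
- flap (a joint): Angle of the white dust flap (rad), a sheet 140 by 220 by 4 mm, 70 g, hinged along the tote's back rim. 0: it rests leaning 0.5 rad up from level over the catches. It grows as the flap lifts; upright at 1.07; beyond that it falls by its own weight to its stop at 2.3, lying open outside the tote's back.
- flap_knob (a point): Centre of the flap's lifting knob, a grey barrel 20 mm in diameter and 24 mm long lying along the tote's y, on a 10 mm wide stem 30 mm beyond the middle of the flap's free edge; 170 mm from the hinge axis, 203 mm above the bench at rest. Pinched by its ends (fingers closing along the tote's y) it can turn between them as it is carried up and over.
- flap_hinge (a point): Middle of the flap's hinge axis, 122 mm above the bench at tote x = +94 mm; the axis runs along the tote's y.
- hinge_catch (a joint): Squeeze travel (m) of the steel catch nearer the gate's hinge: two upright jaws, each 24 (tote x) by 8 (tote y) by 45 mm high, tops 155 mm above the bench. The -y jaw is fixed, the other slides to it. 0: locked, 42 mm over the outer faces; 0.016: fully home, 26 mm. About 4 N of friction; stays where left. Its hook frees a pin on the gate beyond 0.010.
- hinge_catch_grip (a point): Fixed point, 135 mm above the bench, to centre the fingers on when squeezing this catch from above along the tote's y: midway between the jaws' outer faces when fully squeezed (13 mm from each). Before squeezing, the outer faces lie 13 mm from it on the -y side and 29 mm on the +y side.
- post_catch (a joint): The same for the catch nearer the gate's pull post, 95 mm further along the tote's -y.
- post_catch_grip (a point): As hinge_catch_grip, for the post catch.
- gate (a joint): Gate angle (rad): 0 closed, 1.57 square to the front, stop 1.75. The free end swings out to the tote's -x, clockwise seen from above. Locked until both catches are squeezed. A return spring pulls it shut (0.1 N m closed, 0.3 wide); a spring detent near 0.65 takes about 0.7 more to pass; damping 0.15 N m s. Let go when wide, it drops back to about 0.75.
- gate_post (a point): Centre of the gripping part of the gate's pull post, a round upright steel pin 18 mm in diameter near the gate's free end, 235 mm from the hinge axis; 135 mm above the bench (pin's top 156, gate's top edge 108). The post can turn between the fingers, so the hand need not turn with the gate.
- gate_hinge (a point): Point on the gate's upright hinge axis at the tote's front +y corner, 135 mm above the bench. The gate is an aluminium frame with bars, 255 mm long, 10 mm thick.
- reagent: Bystander: amber bottle, 64 mm across, 150 mm high, origin under its centre.
- beaker: Bystander: clear beaker, 72 mm across, 90 mm high, origin under its centre.
- jar: Bystander: white jar, 60 mm across, 70 mm high, origin under its centre.

How it is judged:
By the outcome, as a careful person would: the job done as asked, in the order asked, and still so for the second after the job is handed in, while the arm keeps its last pose, push and grip.
It also fails if it takes over 67 s, if anything falls off the work surface, if the arm or the gripper's body presses on something with over 40 N, if the wrist force passes 120 N, or if a joint passes its speed limit or range.

## Robot

A 7-joint arm with a two-finger parallel gripper is mounted at the origin on the work surface. World frame = base frame: x ahead of the robot, y to its left, z up, the work surface at z = 0. Lengths are in m, angles in rad, forces in N, time in s.
With the tool pointing down it reaches from about 0.35 to 0.9 m from the base axis. Payload 7.2 kg.
Tool frame: the origin (TCP) lies on the centre line of the jaws, within the pads' length; the fingertips stand ahead of it and the grasp point (between the pads) lies 11 mm behind it (env.tips_ahead is the z of the fingertips in the tool frame, in m); z points along the fingers, y is the direction in which the jaws open and shut (so a half turn about z gives the same grasp; the last joint's range is limited). The gripper opens to 85 mm and grips with 20 to 120 N. Pads are 22 mm wide; open, the fingers measure 114 mm over their backs; the gripper's body (76 mm by 85 mm) begins 54 mm behind the grasp point. The pads swing forward as they close: fully open they stand 13 mm farther back than shut.
Start: joints at [-1.169, 0.411, -0.013, 1.596, 0.006, 1.134, -0.082], TCP at [0.283, 0.557, 0.239] pointing down, gripper open.
Joint ranges: [-2.95, 2.95], [-0.29, 1.99], [-1.47, 1.44], [0.14, 2.54], [-1.03, 4.17], [0.13, 1.85], [-2.86, 2.86]. Speed limits (rad/s): [2.39, 2.39, 3.01, 3.01, 3.14, 3.14, 3.14].

## Interface

Orientations are given as a rotation vector (axis times angle).
In Python, from station import env gives the robot as it stands.
- The arm moves only by the tool drive_tool, never from a script. Its arguments are lists of equal length, an entry for each row: "slide": the shift along the tool's x, y, z in m, a list of three; "angular": the turn, a rotation vector about the tool's x, y, z in degrees, a list of three; "hand": the closure in counts, from 0 (fully open) to 255 (shut). In form: {"slide": [[dx, dy, dz], ...], "angular": [[ax, ay, az], ...], "hand": [hand, ...]}. A call has 1 to 10 rows; each row shifts and turns the pose as measured when the row begins, along the tool's axes as they then stand; what a row does not reach is not made up. A row lasts 1/8 s, in which the tool goes at most 62.5 mm and 10.7 degrees, less where a joint would pass 70% of its speed; a pose out of reach is approached as far as the arm can. A call is refused whole if a number of a shift passes 0.0625 or a number of a turn 10.7, either way. A call with a gripper value outside its range is refused whole. The fingers move at their own pace and stop on an object; "squeeze" is the grip in N (left out, the last holds). Time passes only in rows, so rows that do not move let the fingers close. It gives the time, the measured TCP pose, the force and the opening at its end, in the units of the state.
- env.get_obs(): the state, without advancing time (a new reading comes with each control period).
- env.read_camera(name): name is "scene" or "top"; returns a dict with "frame" (400x640x3 uint8, red, green, blue), "fov_y" (degrees; the focal length in pixels is half the picture's height over the tangent of half this angle, whatever the lens; pixels are square), "cx", "cy" (the principal point, pixels), "extrinsics" (4x4, takes a point from world to camera coordinates). Camera axes: x right, y down, z forward; pixel columns grow to the right and rows downward; lengths in m; the calibration is good to about 2 mm. A picture is of the moment at which its call begins. There is no depth.
- env.job_done(): hands the job in, once; it reports no verdict.
Trained networks look in a picture, given as the dict that the camera call returned (one of the last four; its "shot" number tells which), for a name from the list of things; names that differ only in an ending like _2 or _b are one class to them, and where a whole thing is asked for, a point or a joint stands for the part that bears it (a point fixed in the world has none). Each returns a list of dicts, best first, with "score" (0 to 1); they miss things now and then, are a little off and sometimes report something else, mostly with a low value. They report only what shows in the picture. A call takes as long as a camera call.
- env.outline_of(name, picture): "pixels" (400x640 bool, what is visible of it) and "bbox" ([left, top, width, height] in pixels, round what is visible of it).
- env.spot_point(name, picture): "position" ([column, row] in pixels: a listed point, or the origin of a listed thing).
The state is a dict: "time_s": time; "joints": joint angles; "qd": joint speeds; "joint_efforts": joint torques, N m; "position": TCP position; "eef_rot": TCP orientation; "contact_force": force on the tool from outside, world axes, zero at the start; "torque": the same for the moment, N m; "gripper_width": opening from 0.0 (shut) to 1.0 (fully open).
Only numpy, scipy, OpenCV 4.12 (cv2) and the standard library are available. Lean on these libraries where they do the work, as an engineer would, in place of code of your own. Each camera call takes 0.05 s, during which the arm holds its last target. There are 200 camera calls.

## Working session

There is one attempt and no reset: what is moved stays moved. The work goes in short steps, Python scripts to look and compute and a tool call to move; the robot and the scene stay as the last step left them, time stands still between calls to the robot, and variables do not carry over. Pictures are saved under pics/ and viewed, about 8 in all and at most 12, crops included, and the job is handed in when it is done.

Besides the shell and the picture viewer there is one more tool, called after "Call:" by a JSON object that holds its "method" and its "body". drive_tool: Moves the arm, as the interface text tells. Its arguments: {"type":"object","properties":{"slide":{"type":"array","items":{"type":"array","items":{"type":"number"}}},"angular":{"type":"array","items":{"type":"array","items":{"type":"number"}}},"hand":{"type":"array","items":{"type":"number"}},"squeeze":{"type":"number"}},"required":["slide","angular","hand"]}

```bash
ls; mkdir -p pics; cat > h.py <<'E'
import numpy as np, cv2
from station import env
from scipy.spatial.transform import Rotation as R
def cam(n):
    p=env.read_camera(n); f=200/np.tan(np.radians(p["fov_y"])/2)
    p["K"]=np.array([[f,0,p["cx"]],[0,f,p["cy"]],[0,0,1]]); return p
def ray(p,uv):
    T=np.array(p["extrinsics"]); d=T[:3,:3].T@np.linalg.inv(p["K"])@np.array([*uv,1.]); o=-T[:3,:3].T@T[:3,3]; return o,d
def at_z(p,uv,z):
    o,d=ray(p,uv); return o+d*(z-o[2])/d[2]
def proj(p,X):
    T=np.array(p["extrinsics"]); c=T[:3,:3]@np.array(X)+T[:3,3]; q=p["K"]@c; return q[:2]/q[2]
def save(p,n): cv2.imwrite("pics/"+n,cv2.cvtColor(p["frame"],cv2.COLOR_RGB2BGR))
E
python3 - <<'E'
from h import *
print(env.tips_ahead, env.get_obs())
Z=dict(tote=0,flap_knob=.203,flap_hinge=.122,hinge_catch_grip=.135,post_catch_grip=.135,gate_post=.135,gate_hinge=.135,reagent=0,beaker=0,jar=0)
ps={n:cam(n) for n in("scene","top")}
for n,p in ps.items():
    save(p,n+"0.png"); print(n,-np.array(p["extrinsics"])[:3,:3].T@np.array(p["extrinsics"])[:3,3])
    for k,z in Z.items():
        for r in env.spot_point(k,p)[:2]:
            print(n,k,round(r["score"],2),np.round(r["position"],1),np.round(at_z(p,r["position"],z),4))
E
```

```text
pics
0.008 {'time_s': 0.0, 'joints': array([-1.16920291,  0.41193211, -0.01272446,  1.59708049,  0.00559109,
        1.13429532, -0.08221913]), 'qd': array([-0.00100324, -0.0021919 ,  0.00139902, -0.00074774, -0.00066843,
        0.00237747,  0.0016806 ]), 'joint_efforts': array([-1.40099179e-03, -6.00616121e+01,  6.81333616e-01, -2.99412775e+01,
        1.37576088e-02,  1.04793112e-02,  1.71949750e-05]), 'position': array([0.28273979, 0.55682557, 0.23841801]), 'eef_rot': array([-7.31094908e-01, -3.05504446e+00,  2.59963113e-03]), 'contact_force': array([-0.08116858, -0.06924223,  0.42519225]), 'torque': array([-0.00302824, -0.00559599,  0.03637995]), 'gripper_width': 0.9993912103804976}
scene [ 1.33575104 -0.06699395  0.7861158 ]
scene tote 0.68 [389.2 233.9] [0.5345 0.1023 0.    ]
scene flap_knob 0.92 [372.1 166.9] [0.5299 0.0497 0.203 ]
scene flap_knob 0.2 [392. 237.] [0.7497 0.0626 0.203 ]
scene flap_hinge 0.8 [433.7 194.4] [0.5331 0.1965 0.122 ]
scene hinge_catch_grip 0.87 [381.8 183.4] [0.5029 0.079  0.135 ]
scene post_catch_grip 0.75 [393.4 206.9] [0.588 0.094 0.135]
scene gat
[... 249 characters left out ...]
316.2] [ 0.7706 -0.0952  0.    ]
top [ 0.51626071 -0.05922709  1.00796842]
top tote 0.84 [262.4 229.5] [0.5398 0.1043 0.    ]
top flap_knob 0.59 [273.9 228.5] [0.5365 0.047  0.203 ]
top flap_knob 0.24 [288.6 177.6] [0.6441 0.0139 0.203 ]
top flap_hinge 0.96 [211.3 235.4] [0.5264 0.2038 0.122 ]
top hinge_catch_grip 0.87 [264.  245.2] [0.5008 0.0792 0.135 ]
top post_catch_grip 0.63 [260.  205.5] [0.5919 0.0873 0.135 ]
top gate_post 0.64 [288.8 178.9] [0.6518 0.0197 0.135 ]
top gate_hinge 0.71 [301.5 282.3] [ 0.4157 -0.0045  0.135 ]
top reagent 0.6 [438.9 183.7] [ 0.6483 -0.3661  0.    ]
top beaker 0.56 [394.1 156.6] [ 0.7248 -0.2512  0.    ]
top jar 0.56 [340.1 144.6] [ 0.762  -0.1081  0.    ]
```

```bash
python3 -c "
import cv2,numpy as np
a=cv2.imread('pics/scene0.png');b=cv2.imread('pics/top0.png')
cv2.imwrite('pics/both0.png',cv2.resize(np.vstack([a,b]),None,fx=.75,fy=.75))"
```

```text
(no output)
```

View pics/both0.png

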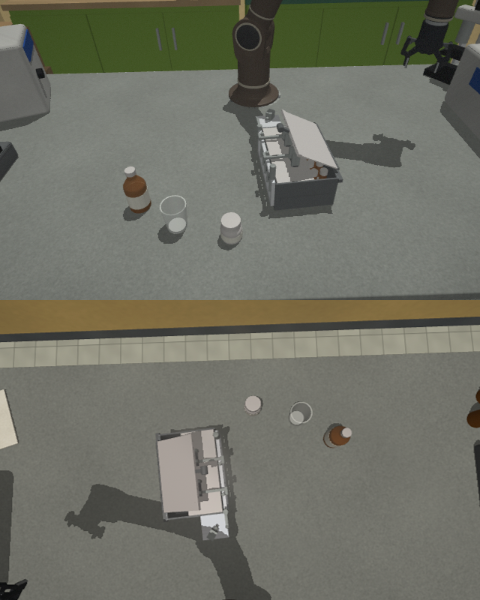

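```bash
cat >> h.py <<'E'
import json
def tote(): return np.array(json.load(open("tote.json")))
def w2t(P):
    x,y,a=tote(); P=np.array(P,float); d=P[:2]-[x,y]; c,s=np.cos(a),np.sin(a); return np.array([c*d[0]+s*d[1],-s*d[0]+c*d[1],P[2]])
def t2w(P):
    x,y,a=tote(); c,s=np.cos(a),np.sin(a); return np.array([x+c*P[0]-s*P[1],y+s*P[0]+c*P[1],P[2]])
def tool_target(): # tool x=tote x, tool y=-tote y, z down
    a=tote()[2]; return R.from_matrix(np.array([[np.cos(a),np.sin(a),0],[np.sin(a),-np.cos(a),0],[0,0,-1.]]))
def st():
    o=env.get_obs(); print("t",round(o["time_s"],2),"tote-frame TCP",np.round(w2t(o["position"]),4),"F",np.round(o["contact_force"],1),"w",round(o["gripper_width"],3),
      "roterr(tool,deg)",np.round((R.from_rotvec(o["eef_rot"]).inv()*tool_target()).as_rotvec(degrees=True),1)); return o
E
cat > fit.py <<'E'
from h import *
from scipy.optimize import least_squares
names=["tote","flap_knob","flap_hinge","hinge_catch_grip","post_catch_grip","gate_post","gate_hinge"]
obs=[]
for n in("scene","top"):
    p=cam(n)
    for k in names:
        r=env.spot_point(k,p)
        if r and r[0]["score"]>.5: obs.append((k,p,np.array(r[0]["position"])))
# params x,y,a, catch x, hinge catch y, gate hinge x,y
def pts(q):
    x,y,a,cx,cy,gx,gy=q; L={"tote":(0,0,0),"flap_knob":(-.0552,0,.2035),"flap_hinge":(.094,0,.122),"hinge_catch_grip":(cx,cy,.135),"post_catch_grip":(cx,cy-.095,.135),"gate_hinge":(gx,gy,.135),"gate_post":(gx,gy-.235,.135)}
    c,s=np.cos(a),np.sin(a)
    return {k:(x+c*v[0]-s*v[1],y+s*v[0]+c*v[1],v[2]) for k,v in L.items()}
def res(q):
    P=pts(q); return np.concatenate([proj(p,P[k])-uv for k,p,uv in obs]+[[(q[5]+.09)/.005,(q[6]-.13)/.005]])
s=least_squares(res,[.537,.103,1.67,-.02,.05,-.095,.13],loss="soft_l1")
print(np.round(s.x,4),"yaw",np.degrees(s.x[2]))
for (k,p,uv),e in zip(obs,res(s.x).reshape(-1,2)): print(k,np.round(e,1))
json.dump(list(s.x[:3]),open("tote.json","w"))
st()
E
python3 fit.py
```

```text
[ 0.5357  0.1034  1.6633 -0.0163  0.0419 -0.0931  0.1262] yaw 95.29852185596941
tote [-3.1  0.5]
flap_knob [-2.3 -0.8]
flap_hinge [1.7 0.2]
hinge_catch_grip [-0.1  1.8]
post_catch_grip [ 0.4 -2.1]
gate_post [-0.6 -1.6]
gate_hinge [-0.  -0.6]
tote [ 1.9 -1.8]
flap_knob [-0.8 -0.6]
flap_hinge [-1.8  3.1]
hinge_catch_grip [-0.7  0.2]
post_catch_grip [ 1.7 -0.3]
gate_post [-0.9  0.4]
gate_hinge [-0.1 -3.3]
t 1.9 tote-frame TCP [0.4753 0.2098 0.2393] F [-0.6  0.2 -0.3] w 0.999 roterr(tool,deg) [ 0.  -0.  57.8]
```

Call:
{"method": "drive_tool", "body": {"slide": [[0, 0, -0.02], [0, 0, -0.02], [0, 0, -0.02], [0, 0, -0.01], [0, 0, 0], [0, 0, 0], [0, 0, 0]], "angular": [[0, 0, 9.5], [0, 0, 9.5], [0, 0, 9.5], [0, 0, 9.5], [0, 0, 9.5], [0, 0, 9.5], [0, 0, 0]], "hand": [0, 0, 0, 0, 0, 0, 0], "squeeze": 40}}

```text
time_s: 2.78
position: [0.2829, 0.5571, 0.3116]
eef_rot: [-2.135, -2.304, 0.0]
contact_force: [0.3, 0.6, -0.8]
gripper_width: 1.003
```

```bash
python3 -c "
from h import *; st()"
```

```text
t 2.77 tote-frame TCP [0.4751 0.2099 0.3116] F [ 0.3  0.6 -0.8] w 1.003 roterr(tool,deg) [-0.  -0.  -0.9]
```

Call:
{"method": "drive_tool", "body": {"slide": [[-0.053, 0.021, 0], [-0.053, 0.021, 0], [-0.053, 0.021, 0], [-0.053, 0.021, 0], [-0.053, 0.021, 0], [-0.053, 0.021, 0], [-0.053, 0.021, 0], [-0.053, 0.021, 0], [-0.053, 0.021, 0], [-0.053, 0.021, 0]], "angular": [[0, 0, -1], [0, 0, 0], [0, 0, 0], [0, 0, 0], [0, 0, 0], [0, 0, 0], [0, 0, 0], [0, 0, 0], [0, 0, 0], [0, 0, 0]], "hand": [0, 0, 0, 0, 0, 0, 0, 0, 0, 0]}}

```text
time_s: 4.03
position: [0.5579, 0.0448, 0.3114]
eef_rot: [2.047, 2.383, 0.006]
contact_force: [0.6, 0.8, -0.4]
gripper_width: 0.999
```

```bash
python3 -c "
from h import *; o=st(); print(o['joints'])
p=cam('scene'); q=cam('top'); a=p['frame'][110:270,290:490]; b=q['frame'][130:290,180:380]
for k in ['flap_knob']:
  for s in (p,q):
    print([(r['score'],at_z(s,r['position'],.2035),w2t(at_z(s,r['position'],.2035))) for r in env.spot_point(k,s)[:1]])
im=cv2.resize(np.hstack([a,b]),None,fx=2,fy=2,interpolation=cv2.INTER_CUBIC); cv2.imwrite('pics/c1.png',im[:,:,::-1])"
```

```text
t 4.03 tote-frame TCP [-0.0604 -0.0167  0.3114] F [ 0.6  0.8 -0.4] w 0.999 roterr(tool,deg) [ 0.2 -0.1  3.4]
[-0.57670666  0.2544008   0.51420906  1.68607945 -0.13430163  1.23288914
  0.11938218]
[(0.85, array([0.54178615, 0.04952673, 0.2035    ]), array([-0.05422774, -0.00104448,  0.2035    ]))]
[]
```

View pics/c1.png

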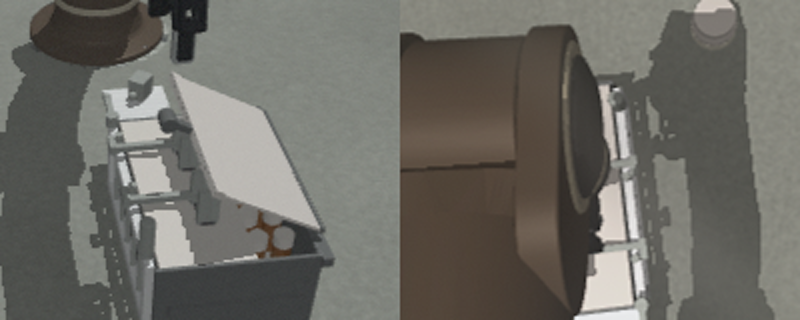

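Call:
{"method": "drive_tool", "body": {"slide": [[0.005, -0.016, 0.02], [0, 0, 0.03], [0, 0, 0.03], [0, 0, 0.02], [0, 0, 0.014], [0, 0, 0]], "angular": [[0, 0, 3.4], [0, 0, 0], [0, 0, 0], [0, 0, 0], [0, 0, 0], [0, 0, 0]], "hand": [0, 0, 0, 0, 0, 0]}}

```text
time_s: 4.97
position: [0.5378, 0.0593, 0.194]
eef_rot: [-2.09, -2.34, -0.009]
contact_force: [-0.9, 0.9, 0.9]
gripper_width: 0.999
```

```bash
python3 -c "
from h import *; o=st()
p=cam('scene'); a=p['frame'][110:230,310:470]
cv2.imwrite('pics/c2.png',cv2.resize(a,None,fx=4,fy=4,interpolation=cv2.INTER_CUBIC)[:,:,::-1])"
```

```text
t 4.97 tote-frame TCP [-0.0441  0.0021  0.194 ] F [-0.9  0.9  0.9] w 0.999 roterr(tool,deg) [ 0.1 -0.4  1.2]
```

View pics/c2.png

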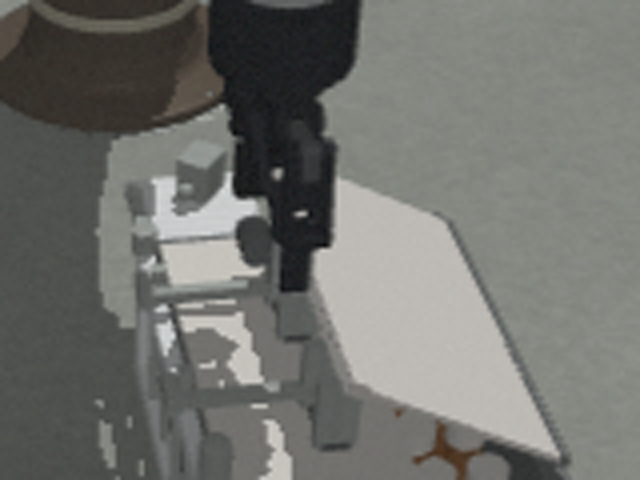

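Call:
{"method": "drive_tool", "body": {"slide": [[-0.01, 0.002, -0.004], [0, 0, 0], [0, 0, 0]], "angular": [[0, 0, 1], [0, 0, 0], [0, 0, 0]], "hand": [0, 0, 0]}}

```text
time_s: 5.4
position: [0.5429, 0.0488, 0.2011]
eef_rot: [-2.113, -2.322, -0.016]
contact_force: [-0.2, -0.6, -0.1]
gripper_width: 1.0
```

```bash
python3 -c "
from h import *; o=st()
p=cam('scene'); a=p['frame'][110:230,310:470]
cv2.imwrite('pics/c3.png',cv2.resize(a,None,fx=4,fy=4,interpolation=cv2.INTER_CUBIC)[:,:,::-1])"
```

```text
t 5.4 tote-frame TCP [-0.055  -0.0021  0.2011] F [-0.2 -0.6 -0.1] w 1.0 roterr(tool,deg) [ 0.4 -0.5  0.1]
```

View pics/c3.png

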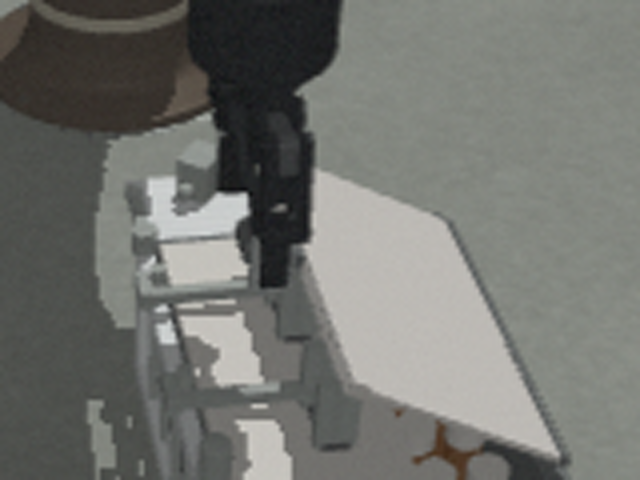

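Call:
{"method": "drive_tool", "body": {"slide": [[-0.001, -0.001, 0.006], [0, 0, 0], [0, 0, 0], [0, 0, 0], [0, 0, 0], [0, 0, 0], [0, 0, 0], [0, 0, 0]], "angular": [[0, 0, 0], [0, 0, 0], [0, 0, 0], [0, 0, 0], [0, 0, 0], [0, 0, 0], [0, 0, 0], [0, 0, 0]], "hand": [60, 130, 200, 255, 255, 255, 255, 255], "squeeze": 30}}

```text
time_s: 6.45
position: [0.5428, 0.0478, 0.1949]
eef_rot: [-2.114, -2.324, -0.017]
contact_force: [1.0, -0.6, -0.3]
gripper_width: 0.276
```

```bash
python3 -c "
from h import *; o=st()"
```

```text
t 6.45 tote-frame TCP [-0.0561 -0.0019  0.1949] F [ 1.  -0.6 -0.3] w 0.276 roterr(tool,deg) [ 0.5 -0.4  0.1]
```

Call:
{"method": "drive_tool", "body": {"slide": [[0.009, 0, -0.0145], [0.0103, 0, -0.0135], [0.0116, 0, -0.0124], [0.0127, 0, -0.0113], [0.0138, 0, -0.01], [0, 0, 0]], "angular": [[0, 0, 0], [0, 0, 0], [0, 0, 0], [0, 0, 0], [0, 0, 0], [0, 0, 0]], "hand": [255, 255, 255, 255, 255, 255]}}

```text
time_s: 7.2
position: [0.537, 0.1097, 0.2607]
eef_rot: [2.111, 2.325, 0.02]
contact_force: [3.7, 1.2, -3.1]
gripper_width: 0.277
```

```bash
python3 -c "
from h import *; o=st(); q=w2t(o['position'])+[0.001,0,.0085]; print(np.hypot(.094-q[0],q[2]-.122), np.arctan2(q[2]-.122,.094-q[0]))"
```

```text
t 7.2 tote-frame TCP [ 0.0062 -0.0018  0.2607] F [ 3.7  1.2 -3.1] w 0.277 roterr(tool,deg) [ 0.6 -0.5  0.2]
0.17087464286369256 1.0376293652574147
```

Call:
{"method": "drive_tool", "body": {"slide": [[0.015, 0, -0.0077], [0.0158, 0, -0.0062], [0.0164, 0, -0.0047], [0.0167, 0, -0.003], [0.017, 0, -0.0014], [0.017, 0, 0.0004], [0.0169, 0, 0.002], [0.0166, 0, 0.0037], [0, 0, 0]], "angular": [[0, 0, 0], [0, 0, 0], [0, 0, 0], [0, 0, 0], [0, 0, 0], [0, 0, 0], [0, 0, 0], [0, 0, 0], [0, 0, 0]], "hand": [255, 255, 255, 255, 255, 255, 255, 255, 255]}}

```text
time_s: 8.32
position: [0.5244, 0.2467, 0.2793]
eef_rot: [2.112, 2.321, 0.019]
contact_force: [3.6, -0.5, 2.1]
gripper_width: 0.273
```

```bash
python3 -c "
from h import *; o=st(); q=w2t(o['position'])+[0.001,0,.0085]; print(np.hypot(.094-q[0],q[2]-.122), np.arctan2(q[2]-.122,.094-q[0]))"
```

```text
t 8.32 tote-frame TCP [ 0.1437 -0.0019  0.2793] F [ 3.6 -0.5  2.1] w 0.273 roterr(tool,deg) [ 0.7 -0.3  0.1]
0.17337848832547342 1.8677923217511212
```

Call:
{"method": "drive_tool", "body": {"slide": [[0.0175, 0, 0.006], [0.0165, 0, 0.008], [0.0155, 0, 0.01], [0, 0, 0], [0, 0, 0], [0, 0, 0], [0, 0, 0], [0, 0, -0.04], [0, 0, -0.04], [0, 0, 0]], "angular": [[0, 0, 0], [0, 0, 0], [0, 0, 0], [0, 0, 0], [0, 0, 0], [0, 0, 0], [0, 0, 0], [0, 0, 0], [0, 0, 0], [0, 0, 0]], "hand": [255, 255, 255, 255, 60, 0, 0, 0, 0, 0]}}

```text
time_s: 9.57
position: [0.5159, 0.3002, 0.3325]
eef_rot: [-2.114, -2.323, -0.008]
contact_force: [-0.2, -0.1, 0.4]
gripper_width: 1.003
```

```bash
python3 -c "
from h import *; o=st(); p=cam('scene'); a=p['frame'][90:290,270:520]
cv2.imwrite('pics/c4.png',cv2.resize(a,None,fx=3,fy=3,interpolation=cv2.INTER_CUBIC)[:,:,::-1])
q=cam('top')
for k in ['hinge_catch_grip','post_catch_grip','gate_post','gate_hinge']:
  for s in (p,q): print(k,[(round(r['score'],2),np.round(w2t(at_z(s,r['position'],.135)),4)) for r in env.spot_point(k,s)[:1]])
"
```

```text
t 9.57 tote-frame TCP [0.1978 0.0016 0.3325] F [-0.2 -0.1  0.4] w 1.003 roterr(tool,deg) [ 0.2 -0.2  0.1]
hinge_catch_grip [(0.78, array([-0.0169,  0.0386,  0.135 ]))]
hinge_catch_grip [(0.59, array([-0.0254,  0.0428,  0.135 ]))]
post_catch_grip [(0.8, array([-0.0148, -0.0555,  0.135 ]))]
post_catch_grip [(0.59, array([-0.0132, -0.0463,  0.135 ]))]
gate_post [(0.82, array([-0.0967, -0.11  ,  0.135 ]))]
gate_post [(0.62, array([-0.0914, -0.1051,  0.135 ]))]
gate_hinge [(0.71, array([-0.0958,  0.1277,  0.135 ]))]
gate_hinge [(0.62, array([-0.0907,  0.126 ,  0.135 ]))]
```

View pics/c4.png

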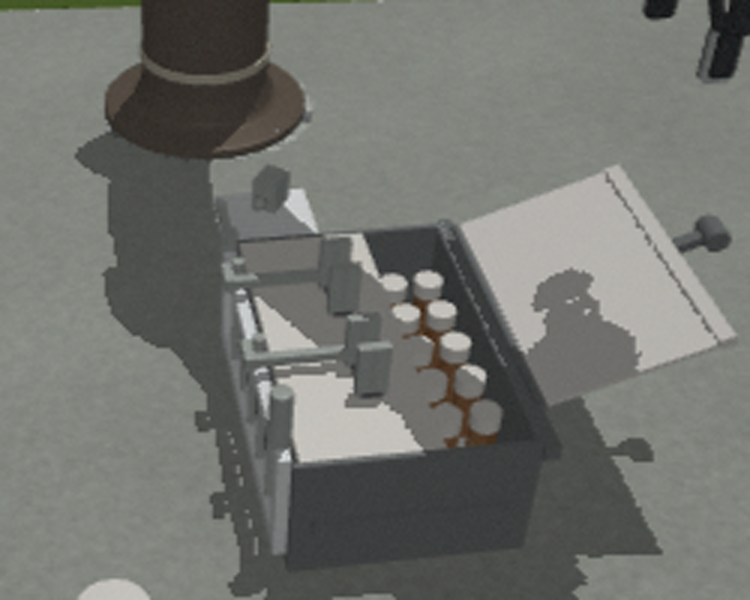

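```bash
python3 -c "
from h import *
ims=[]
for n,(r,c) in dict(scene=(155,325),top=(160,215)).items():
  p=cam(n); a=p['frame'][r:r+100,c:c+100].copy(); k=4 if 0 else 4
  a=cv2.resize(a,None,fx=k,fy=k,interpolation=cv2.INTER_CUBIC)
  def P(X): u=proj(p,t2w(X)); return tuple(int(v) for v in ((u-[c,r]+.5)*k))
  for cy in (.040,-.055):
    for y0,y1,col in ((-.013,-.005,(255,0,0)),(.021,.029,(0,160,255))):
      pts=np.array([P((-.017+sx*.012,cy+y,.155)) for sx,y in ((-1,y0),(1,y0),(1,y1),(-1,y1))]); cv2.polylines(a,[pts],True,col,1)
  cv2.circle(a,P((-.094,-.108,.156)),int(.009/ .0023*k),(255,0,0),1)
  ims.append(a)
cv2.imwrite('pics/c5.png',np.hstack(ims)[:,:,::-1])"
```

```text
(no output)
```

View pics/c5.png

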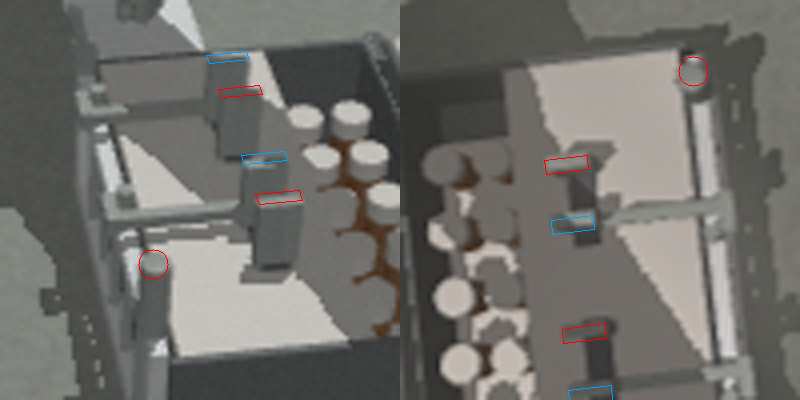

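Call:
{"method": "drive_tool", "body": {"slide": [[-0.043, -0.0076, 0], [-0.043, -0.0076, 0], [-0.043, -0.0076, 0], [-0.043, -0.0076, 0.02], [-0.043, -0.0076, 0.03], [0, 0, 0.03], [0, 0, 0], [0, 0, 0]], "angular": [[0, 0, 0], [0, 0, 0], [0, 0, 0], [0, 0, 0], [0, 0, 0], [0, 0, 0], [0, 0, 0], [0, 0, 0]], "hand": [38, 38, 38, 38, 38, 38, 38, 38], "squeeze": 20}}

```text
time_s: 11.18
position: [0.4978, 0.0765, 0.2486]
eef_rot: [2.112, 2.325, 0.005]
contact_force: [-0.2, 0.4, 0.5]
gripper_width: 0.851
```

```bash
python3 -c "
from h import *; o=st()"
```

```text
t 11.18 tote-frame TCP [-0.0233  0.0403  0.2486] F [-0.2  0.4  0.5] w 0.851 roterr(tool,deg) [ 0.2 -0.1  0.2]
```

Call:
{"method": "drive_tool", "body": {"slide": [[0.005, 0, 0.03], [0, 0, 0.03], [0, 0, 0.025], [0, 0, 0.015], [0, 0, 0.008], [0, 0, 0], [0, 0, 0]], "angular": [[0, 0, 0], [0, 0, 0], [0, 0, 0], [0, 0, 0], [0, 0, 0], [0, 0, 0], [0, 0, 0]], "hand": [38, 38, 38, 38, 38, 38, 38]}}

```text
time_s: 12.05
position: [0.5041, 0.0873, 0.1451]
eef_rot: [2.101, 2.328, 0.024]
contact_force: [-0.4, -0.5, 0.1]
gripper_width: 0.851
```

```bash
python3 -c "
from h import *; o=st(); p=cam('scene'); a=p['frame'][120:250,310:470]
cv2.imwrite('pics/c6.png',cv2.resize(a,None,fx=4,fy=4,interpolation=cv2.INTER_CUBIC)[:,:,::-1])"
```

```text
t 12.05 tote-frame TCP [-0.0131  0.033   0.1451] F [-0.4 -0.5  0.1] w 0.851 roterr(tool,deg) [ 0.9 -0.3  0.6]
```

View pics/c6.png

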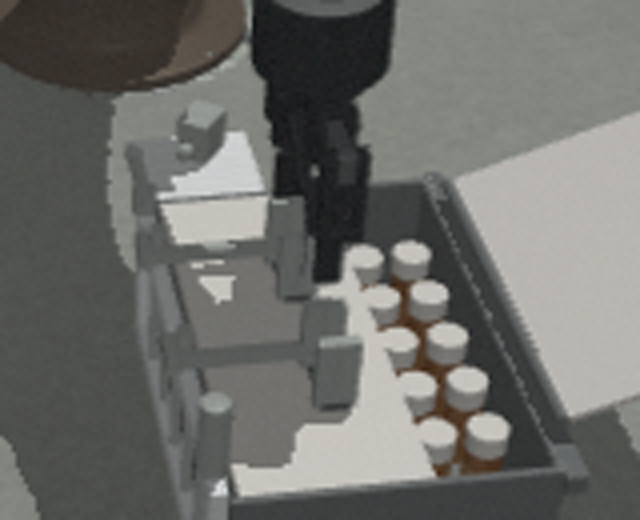

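Call:
{"method": "drive_tool", "body": {"slide": [[-0.008, -0.0065, 0], [0, 0, 0], [0, 0, 0.006], [0, 0, 0]], "angular": [[0.9, -0.3, 0.6], [0, 0, 0], [0, 0, 0], [0, 0, 0]], "hand": [38, 38, 38, 38]}}

```text
time_s: 12.6
position: [0.4985, 0.0779, 0.1396]
eef_rot: [-2.118, -2.319, -0.002]
contact_force: [-0.5, -0.4, 0.4]
gripper_width: 0.849
```

```bash
python3 -c "
from h import *; o=st(); p=cam('scene'); r,c=150,360;a=p['frame'][r:r+70,c:c+60].copy(); k=8
a=cv2.resize(a,None,fx=k,fy=k,interpolation=cv2.INTER_CUBIC)
for cy in (.040,-.055):
  for y in (-.013,-.005,.021,.029):
    for x in (-.033,-.009):
      u=(proj(p,t2w((x,cy+y,.155)))-[c,r]+.5)*k; cv2.circle(a,tuple(int(v) for v in u),3,(255,0,0),-1)
cv2.imwrite('pics/c7.png',a[:,:,::-1])"
```

```text
t 12.6 tote-frame TCP [-0.022   0.0395  0.1396] F [-0.5 -0.4  0.4] w 0.849 roterr(tool,deg) [ 0.  -0.1 -0.1]
```

View pics/c7.png

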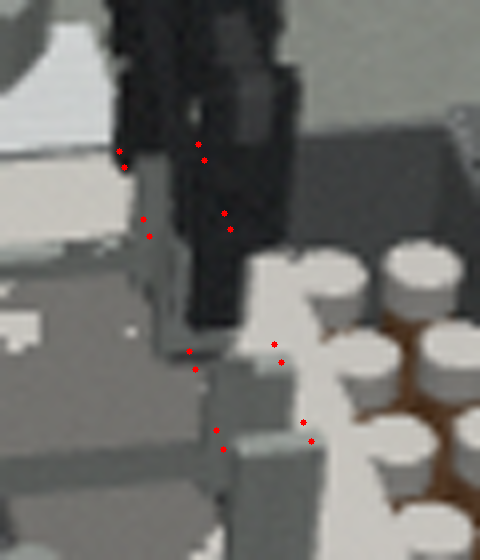

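Call:
{"method": "drive_tool", "body": {"slide": [[0.001, 0, 0.007], [0, 0, 0], [0, 0, 0], [0, 0, 0], [0, 0, 0], [0, 0, 0], [0, 0, 0], [0, 0, 0]], "angular": [[0, 0, 0], [0, 0, 0], [0, 0, 0], [0, 0, 0], [0, 0, 0], [0, 0, 0], [0, 0, 0], [0, 0, 0]], "hand": [38, 80, 120, 160, 200, 255, 255, 255], "squeeze": 25}}

```text
time_s: 13.65
position: [0.5019, 0.0795, 0.133]
eef_rot: [2.115, 2.317, 0.009]
contact_force: [0.8, -0.2, -0.9]
gripper_width: 0.299
```

```bash
python3 -c "
from h import *; o=st()"
```

```text
t 13.65 tote-frame TCP [-0.0207  0.0359  0.133 ] F [ 0.8 -0.2 -0.9] w 0.299 roterr(tool,deg) [ 0.4 -0.  -0.1]
```

Call:
{"method": "drive_tool", "body": {"slide": [[0, 0, 0], [0, 0, 0], [0, 0, 0], [0, 0, 0], [0, 0, 0], [0, 0, 0], [0, 0, -0.03], [0, 0, -0.03], [0, 0, 0], [0, 0, 0]], "angular": [[0, 0, 0], [0, 0, 0], [0, 0, 0], [0, 0, 0], [0, 0, 0], [0, 0, 0], [0, 0, 0], [0, 0, 0], [0, 0, 0], [0, 0, 0]], "hand": [255, 255, 255, 38, 38, 38, 38, 38, 38, 38], "squeeze": 45}}

```text
time_s: 14.9
position: [0.5012, 0.0794, 0.1941]
eef_rot: [2.115, 2.317, 0.009]
contact_force: [-0.2, -0.3, -0.7]
gripper_width: 0.85
```

```bash
python3 -c "
from h import *; o=st()"
```

```text
t 14.9 tote-frame TCP [-0.0207  0.0366  0.1941] F [-0.2 -0.3 -0.7] w 0.85 roterr(tool,deg) [ 0.4 -0.  -0.1]
```

Call:
{"method": "drive_tool", "body": {"slide": [[0, 0.032, 0], [0, 0.032, 0], [0, 0.028, 0], [0, 0, 0], [0, 0, 0]], "angular": [[0, 0, 0], [0, 0, 0], [0, 0, 0], [0, 0, 0], [0, 0, 0]], "hand": [38, 38, 38, 38, 38], "squeeze": 25}}

```text
time_s: 15.52
position: [0.5923, 0.0878, 0.1892]
eef_rot: [-2.117, -2.32, 0.001]
contact_force: [-0.6, -0.3, -0.5]
gripper_width: 0.853
```

```bash
python3 -c "
from h import *; o=st()"
```

```text
t 15.53 tote-frame TCP [-0.0208 -0.0549  0.1892] F [-0.6 -0.3 -0.5] w 0.853 roterr(tool,deg) [-0.   0.  -0.1]
```

Call:
{"method": "drive_tool", "body": {"slide": [[0.001, 0.0042, 0], [0, 0, 0.02], [0, 0, 0.02], [0, 0, 0.01], [0, 0, 0], [0, 0, 0]], "angular": [[0, 0, 0], [0, 0, 0], [0, 0, 0], [0, 0, 0], [0, 0, 0], [0, 0, 0]], "hand": [38, 38, 38, 38, 38, 38]}}

```text
time_s: 16.27
position: [0.5952, 0.0899, 0.1392]
eef_rot: [-2.116, -2.321, -0.002]
contact_force: [0.2, -0.1, -0.7]
gripper_width: 0.855
```

```bash
python3 -c "
from h import *; o=st()"
```

```text
t 16.27 tote-frame TCP [-0.019  -0.058   0.1392] F [ 0.2 -0.1 -0.7] w 0.855 roterr(tool,deg) [ 0.  -0.1 -0. ]
```

Call:
{"method": "drive_tool", "body": {"slide": [[0, 0.001, 0.0065], [0, 0, 0], [0, 0, 0], [0, 0, 0], [0, 0, 0], [0, 0, 0], [0, 0, 0], [0, 0, 0], [0, 0, 0]], "angular": [[0, 0, 0], [0, 0, 0], [0, 0, 0], [0, 0, 0], [0, 0, 0], [0, 0, 0], [0, 0, 0], [0, 0, 0], [0, 0, 0]], "hand": [38, 80, 120, 160, 200, 255, 255, 255, 255], "squeeze": 35}}

```text
time_s: 17.4
position: [0.5963, 0.0901, 0.1337]
eef_rot: [-2.116, -2.32, -0.003]
contact_force: [-0.2, -0.0, 1.3]
gripper_width: 0.295
```

```bash
python3 -c "
from h import *; o=st()"
```

```text
t 17.4 tote-frame TCP [-0.0188 -0.0591  0.1337] F [-0.2 -0.   1.3] w 0.295 roterr(tool,deg) [ 0.  -0.1 -0. ]
```

Call:
{"method": "drive_tool", "body": {"slide": [[0, 0, 0], [0, 0, 0], [0, 0, 0], [0, 0, -0.03], [0, 0, -0.03], [0, 0, -0.01], [0, 0, 0]], "angular": [[0, 0, 0], [0, 0, 0], [0, 0, 0], [0, 0, 0], [0, 0, 0], [0, 0, 0], [0, 0, 0]], "hand": [38, 38, 38, 38, 38, 38, 38]}}

```text
time_s: 18.27
position: [0.5966, 0.09, 0.2045]
eef_rot: [-2.117, -2.321, -0.003]
contact_force: [0.0, 0.0, -0.4]
gripper_width: 0.854
```

```bash
python3 -c "
from h import *; o=st(); p=cam('scene'); q=cam('top')
for k in ['hinge_catch_grip','post_catch_grip','gate_post','gate_hinge']:
  for s in (p,q): print(k,[(round(r['score'],2),np.round(w2t(at_z(s,r['position'],.135)),4)) for r in env.spot_point(k,s)[:1]])
r,c=140,330;a=p['frame'][r:r+110,c:c+100].copy(); k=5
a=cv2.resize(a,None,fx=k,fy=k,interpolation=cv2.INTER_CUBIC)
for X in ((-.094,-.110,.156),):
  u=(proj(p,t2w(X))-[c,r]+.5)*k; cv2.circle(a,tuple(int(v) for v in u),3,(255,0,0),-1)
cv2.imwrite('pics/c8.png',a[:,:,::-1])"
```

```text
t 18.27 tote-frame TCP [-0.0189 -0.0594  0.2045] F [ 0.   0.  -0.4] w 0.854 roterr(tool,deg) [ 0.1 -0.1 -0. ]
hinge_catch_grip [(0.79, array([-0.0142,  0.0402,  0.135 ]))]
hinge_catch_grip [(0.64, array([-0.026 ,  0.0428,  0.135 ]))]
post_catch_grip [(0.79, array([-0.0141, -0.0579,  0.135 ]))]
post_catch_grip [(0.36, array([-0.021,  0.008,  0.135]))]
gate_post [(0.94, array([-0.0891, -0.1083,  0.135 ]))]
gate_post [(0.84, array([-0.0893, -0.1049,  0.135 ]))]
gate_hinge [(0.97, array([-0.1001,  0.1206,  0.135 ]))]
gate_hinge [(0.62, array([-0.0945,  0.1342,  0.135 ]))]
```

View pics/c8.png

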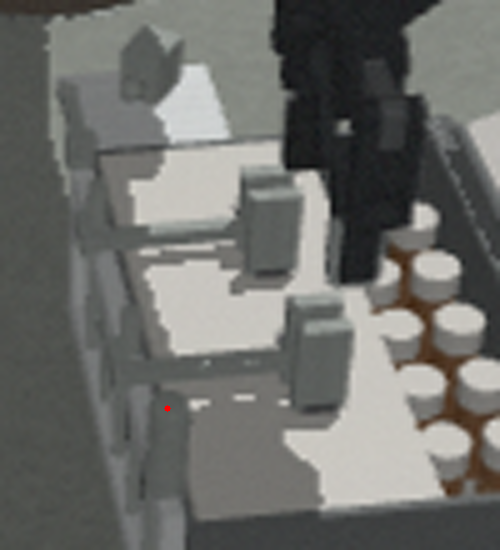

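Call:
{"method": "drive_tool", "body": {"slide": [[-0.024, 0.016, 0], [-0.024, 0.016, 0], [-0.022, 0.0145, 0], [0, 0, 0], [0, 0, 0]], "angular": [[0, 0, 0], [0, 0, 0], [0, 0, 0], [0, 0, 0], [0, 0, 0]], "hand": [135, 135, 135, 135, 135]}}

```text
time_s: 19.4
position: [0.6499, 0.0243, 0.203]
eef_rot: [-2.113, -2.322, -0.001]
contact_force: [0.5, -0.1, 0.4]
gripper_width: 0.478
```

```bash
python3 -c "
from h import *; o=st()"
```

```text
t 19.4 tote-frame TCP [-0.0893 -0.1064  0.203 ] F [ 0.5 -0.1  0.4] w 0.478 roterr(tool,deg) [-0.1 -0.1  0.1]
```

Call:
{"method": "drive_tool", "body": {"slide": [[-0.002, 0, 0.02], [0, 0, 0.02], [0, 0, 0.018], [0, 0, 0.008], [0, 0, 0], [0, 0, 0]], "angular": [[0, 0, 0], [0, 0, 0], [0, 0, 0], [0, 0, 0], [0, 0, 0], [0, 0, 0]], "hand": [135, 135, 135, 135, 135, 135]}}

```text
time_s: 20.15
position: [0.6479, 0.0259, 0.1314]
eef_rot: [-2.106, -2.324, 0.001]
contact_force: [0.8, 0.3, 0.0]
gripper_width: 0.471
```

```bash
python3 -c "
from h import *; o=st(); p=cam('scene')
r,c=140,330;a=p['frame'][r:r+110,c:c+100].copy()
cv2.imwrite('pics/c9.png',cv2.resize(a,None,fx=5,fy=5,interpolation=cv2.INTER_CUBIC)[:,:,::-1])"
```

```text
t 20.15 tote-frame TCP [-0.0875 -0.1045  0.1314] F [0.8 0.3 0. ] w 0.471 roterr(tool,deg) [-0.2 -0.2  0.3]
```

View pics/c9.png

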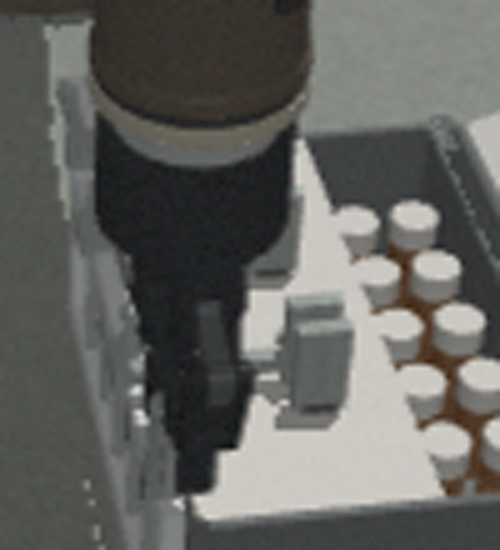

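Call:
{"method": "drive_tool", "body": {"slide": [[-0.005, 0.001, 0.001], [0, 0, 0], [0, 0, 0], [0, 0, 0], [0, 0, 0], [0, 0, 0]], "angular": [[0, 0, 0], [0, 0, 0], [0, 0, 0], [0, 0, 0], [0, 0, 0], [0, 0, 0]], "hand": [135, 170, 210, 255, 255, 255], "squeeze": 60}}

```text
time_s: 20.95
position: [0.6507, 0.0207, 0.132]
eef_rot: [-2.108, -2.326, -0.004]
contact_force: [0.4, -0.3, -0.7]
gripper_width: 0.194
```

```bash
python3 -c "
from h import *; o=st()
P0=w2t(o['position']); H=np.array([P0[0],P0[1]+.235])
for i in range(1,18):
  g=i*.1; g0=g-.1
  f=lambda g:np.array([-np.sin(g),-np.cos(g)])*.235
  d=f(g)-f(g0); print(round(g,1), np.round([d[0],-d[1]],4), np.round(H+f(g),4))"
```

```text
t 20.95 tote-frame TCP [-0.093  -0.1069  0.132 ] F [ 0.4 -0.3 -0.7] w 0.194 roterr(tool,deg) [-0.  -0.2  0.3]
0.1 [-0.0235 -0.0012] [-0.1165 -0.1057]
0.2 [-0.0232 -0.0035] [-0.1397 -0.1022]
0.3 [-0.0228 -0.0058] [-0.1625 -0.0964]
0.4 [-0.0221 -0.0081] [-0.1845 -0.0883]
0.5 [-0.0212 -0.0102] [-0.2057 -0.0781]
0.6 [-0.02   -0.0123] [-0.2257 -0.0658]
0.7 [-0.0187 -0.0142] [-0.2444 -0.0516]
0.8 [-0.0172 -0.016 ] [-0.2616 -0.0356]
0.9 [-0.0155 -0.0176] [-0.2771 -0.0179]
1.0 [-0.0137 -0.0191] [-0.2908  0.0012]
1.1 [-0.0117 -0.0204] [-0.3025  0.0216]
1.2 [-0.0096 -0.0214] [-0.3121  0.043 ]
1.3 [-0.0074 -0.0223] [-0.3195  0.0653]
1.4 [-0.0051 -0.0229] [-0.3246  0.0882]
1.5 [-0.0028 -0.0233] [-0.3274  0.1115]
1.6 [-0.0005 -0.0235] [-0.3279  0.135 ]
1.7 [ 0.0019 -0.0234] [-0.3261  0.1584]
```

Call:
{"method": "drive_tool", "body": {"slide": [[-0.0117, -0.0003, 0], [-0.0117, -0.0009, 0], [-0.0116, -0.0015, 0], [-0.0115, -0.002, 0], [-0.0114, -0.0026, 0], [-0.0114, -0.0032, 0], [0, 0, 0]], "angular": [[0, 0, 0], [0, 0, 0], [0, 0, 0], [0, 0, 0], [0, 0, 0], [0, 0, 0], [0, 0, 0]], "hand": [255, 255, 255, 255, 255, 255, 255]}}

```text
time_s: 21.82
position: [0.6463, -0.0552, 0.1319]
eef_rot: [-2.111, -2.322, -0.004]
contact_force: [0.0, 0.9, 0.9]
gripper_width: 0.19
```

```bash
python3 -c "
from h import *; o=st()
q=w2t(o['position']); H=np.array([-.093,.128]); d=q[:2]-H; print(np.hypot(*d),np.arctan2(-d[0],-d[1]))"
```

```text
t 21.82 tote-frame TCP [-0.1681 -0.0954  0.1319] F [0.  0.9 0.9] w 0.19 roterr(tool,deg) [-0.  -0.3  0.2]
0.23571772927564164 0.3243365758897005
```

Gate moving freely (0.32 rad). Through the detent next.

Call:
{"method": "drive_tool", "body": {"slide": [[-0.0165, -0.0058, 0], [-0.0162, -0.0067, 0], [-0.0158, -0.0079, 0], [-0.0152, -0.0091, 0], [-0.0145, -0.01, 0], [-0.0138, -0.011, 0], [-0.013, -0.012, 0], [-0.012, -0.013, 0], [0, 0, 0]], "angular": [[0, 0, 0], [0, 0, 0], [0, 0, 0], [0, 0, 0], [0, 0, 0], [0, 0, 0], [0, 0, 0], [0, 0, 0], [0, 0, 0]], "hand": [255, 255, 255, 255, 255, 255, 255, 255, 255]}}

```text
time_s: 22.95
position: [0.5759, -0.1829, 0.1318]
eef_rot: [-2.103, -2.319, -0.008]
contact_force: [-0.9, 2.0, 1.2]
gripper_width: 0.19
```

```bash
python3 -c "
from h import *; o=st()
q=w2t(o['position']); H=np.array([-.093,.128]); d=q[:2]-H; print(np.hypot(*d),np.arctan2(-d[0],-d[1])); print(o['joints'])"
```

```text
t 22.95 tote-frame TCP [-0.2889 -0.0135  0.1318] F [-0.9  2.   1.2] w 0.19 roterr(tool,deg) [-0.2 -0.7  0.3]
0.24162589790066438 0.9451193269740626
[-0.11671414  0.52343568  0.48548195  1.77767745 -0.30864409  0.92340477
  0.60114499]
```

Call:
{"method": "drive_tool", "body": {"slide": [[-0.0085, -0.0137, 0], [-0.0073, -0.0145, 0], [-0.0062, -0.0153, 0], [-0.0062, -0.015, 0], [-0.005, -0.0154, 0], [-0.0035, -0.0156, 0], [0, 0, 0], [0, 0, 0]], "angular": [[0, 0, 0], [0, 0, 0], [0, 0, 0], [0, 0, 0], [0, 0, 0], [0, 0, 0], [0, 0, 0], [0, 0, 0]], "hand": [255, 255, 255, 255, 255, 255, 255, 255]}}

```text
time_s: 23.95
position: [0.4869, -0.2375, 0.1319]
eef_rot: [2.116, 2.319, 0.008]
contact_force: [3.6, -1.7, -2.5]
gripper_width: 0.18
```

```bash
python3 -c "
from h import *; o=st()
q=w2t(o['position']); H=np.array([-.093,.128]); d=q[:2]-H; print(np.hypot(*d),np.arctan2(-d[0],-d[1]))
p=cam('scene'); q=cam('top')
for k in ['gate_post','gate_hinge']:
  for s in (p,q): print(k,[(round(r['score'],2),np.round(w2t(at_z(s,r['position'],.135)),4)) for r in env.spot_point(k,s)[:1]])
ims=[p['frame'][90:290,240:540],q['frame'][130:330,150:450]]
cv2.imwrite('pics/c10.png',cv2.resize(np.vstack(ims),None,fx=1.5*1,fy=1.5)[:,:,::-1])"
```

```text
t 23.95 tote-frame TCP [-0.3349  0.0801  0.1319] F [ 3.6 -1.7 -2.5] w 0.18 roterr(tool,deg) [ 0.3 -0.1 -0.1]
0.24663199271830402 1.3752795689948638
gate_post [(0.25, array([ 0.0795, -0.026 ,  0.135 ]))]
gate_post [(0.62, array([-0.3227,  0.0814,  0.135 ]))]
gate_hinge [(0.82, array([-0.0993,  0.1261,  0.135 ]))]
gate_hinge [(0.74, array([-0.093 ,  0.1316,  0.135 ]))]
```

View pics/c10.png

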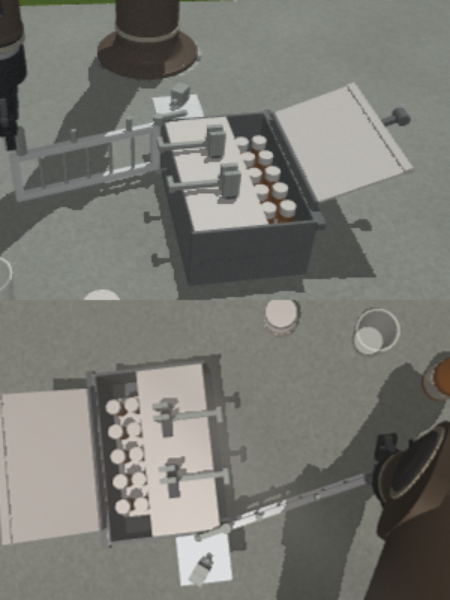

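Call:
{"method": "drive_tool", "body": {"slide": [[0, 0, 0], [0, 0, 0], [0.006, 0, 0], [0.005, 0, 0], [0, 0, 0], [0, 0, 0], [0, 0, 0]], "angular": [[0, 0, 0], [0, 0, 0], [0, 0, 0], [0, 0, 0], [0, 0, 0], [0, 0, 0], [0, 0, 0]], "hand": [195, 195, 195, 195, 195, 255, 255], "squeeze": 40}}

```text
time_s: 25.12
position: [0.4855, -0.2245, 0.1319]
eef_rot: [-2.114, -2.324, -0.007]
contact_force: [1.4, -0.5, -0.1]
gripper_width: 0.2
```

```bash
python3 -c "
from h import *; o=st()
q=w2t(o['position']); H=np.array([-.093,.128]); d=q[:2]-H; print(np.hypot(*d),np.arctan2(-d[0],-d[1]))"
```

```text
t 25.12 tote-frame TCP [-0.3219  0.0803  0.1319] F [ 1.4 -0.5 -0.1] w 0.2 roterr(tool,deg) [ 0.2 -0.2  0.1]
0.2338618117098931 1.3652394406177761
```

Call:
{"method": "drive_tool", "body": {"slide": [[-0.0025, -0.0155, 0], [-0.0015, -0.0155, 0], [-0.0005, -0.0145, 0], [0, 0, 0], [0, 0, 0]], "angular": [[0, 0, 0], [0, 0, 0], [0, 0, 0], [0, 0, 0], [0, 0, 0]], "hand": [255, 255, 255, 255, 255], "squeeze": 60}}

```text
time_s: 25.75
position: [0.4398, -0.2355, 0.132]
eef_rot: [2.114, 2.318, 0.007]
contact_force: [1.7, -1.9, -1.0]
gripper_width: 0.19
```

```bash
python3 -c "
from h import *; o=st()
q=w2t(o['position']); H=np.array([-.093,.128]); d=q[:2]-H; print(np.hypot(*d),np.arctan2(-d[0],-d[1]))
p=cam('scene'); q=cam('top')
for k in ['gate_post','gate_hinge','reagent','beaker','jar']:
  z=.135 if 'gate' in k else 0
  for s in (p,q): print(k,[(round(r['score'],2),np.round(w2t(at_z(s,r['position'],z)) if z else at_z(s,r['position'],0),4)) for r in env.spot_point(k,s)[:1]])
ims=[p['frame'][90:290,200:500],q['frame'][130:330,150:450]]
cv2.imwrite('pics/c11.png',cv2.resize(np.vstack(ims),None,fx=1.5*1,fy=1.5)[:,:,::-1])"
```

```text
t 25.75 tote-frame TCP [-0.3286  0.1269  0.132 ] F [ 1.7 -1.9 -1. ] w 0.19 roterr(tool,deg) [ 0.4  0.  -0. ]
0.23564028841465548 1.5659463121928707
gate_post [(0.86, array([-0.3259,  0.132 ,  0.135 ]))]
gate_post [(0.62, array([-0.3267,  0.1335,  0.135 ]))]
gate_hinge [(0.61, array([-0.0924,  0.1234,  0.135 ]))]
gate_hinge [(0.98, array([-0.0934,  0.1336,  0.135 ]))]
reagent [(0.81, array([ 0.6418, -0.3708,  0.    ]))]
reagent [(0.85, array([ 0.6477, -0.3671,  0.    ]))]
beaker [(0.66, array([ 0.7344, -0.2571,  0.    ]))]
beaker [(0.55, array([ 0.724 , -0.2504,  0.    ]))]
jar [(0.83, array([ 0.7643, -0.0983,  0.    ]))]
jar [(0.68, array([ 0.7605, -0.1007,  0.    ]))]
```

View pics/c11.png

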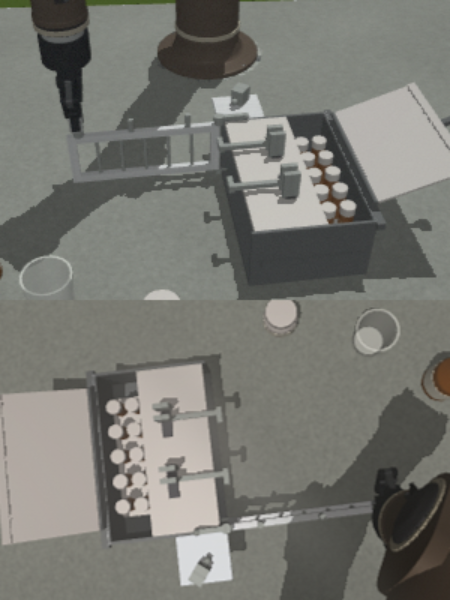

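```bash
python3 -c "
from h import *; st(); print(env.job_done()); st()"
```

```text
t 26.35 tote-frame TCP [-0.3286  0.1268  0.1319] F [ 2.3 -2.7 -1.2] w 0.193 roterr(tool,deg) [ 0.4 -0.  -0. ]
the job is handed in; nothing more can be done
None
the job is handed in; nothing more can be done
```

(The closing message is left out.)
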